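Shorten the tripod leg by one hole

TASK

The leg of a small tripod is clamped in the bench stand. Press its spring snap button down, slide the lower leg one hole shorter, toward the clamp, and let the button snap fully up in that next hole without running past it. Push gently, never forcing the leg, do not shift the things lying round the stand, and let go at the end.

Things in the scene. Friction and masses are not known exactly. Their poses are not given: they have to be found in the camera images.
- stand: Grey steel stand fixed to the table, holding the leg level; foot plate 285 x 90 x 12 mm. Origin: on the table straight under the hole in which the leg starts. x runs along the tube toward the clamp, the way the leg gets shorter; z is up. The tube's axis is 55 mm above the table.
- clamp_top (a point): Top middle (82 mm up) of the dark clamp block at one end of the stand, 50 mm along the tube, 56 mm wide, bolt heads to 88 mm; 157 mm from the starting hole.
- last_hole (a point): The last hole in the fixed tube (22 mm aluminium tube seen between leg and clamp), 100 mm from the starting hole; not to be used. The next hole, the one wanted, is the dark hole in the middle of a small steel plate (40 x 15 mm) on the tube, 46 to 64 mm from the starting hole. Its place is not measured: see it or feel for it.
- leg (a joint): How far the leg is slid toward the clamp from its starting hole, m (starts at 0, with 1.5 mm of play either way). It moves against about 2 N of friction, 4 N with the pin rubbing on the tube wall. It is locked while the button is up. When the pin comes within 1.5 mm of a hole's centre and nothing holds the button down, it snaps up and blocks the leg both ways.
- snap (a joint): How far the snap button is pressed, m: 0 fully up, 0.010 flush with the housing. The leg is free once it is pressed more than 4.5 mm. The spring takes 2.8 N at first, 6 N at 4.5 mm, 9.8 N when flush; then the rigid housing stops the finger. Between holes the tube wall alone keeps it down by about 4.5 mm.
- button_top (a point): Centre of the top of the snap button, a dark steel block 26 mm along the leg, 20 mm across, standing 10 mm out of the housing (92 mm above the table when up). Moves with leg and press. It is 3 mm nearer the clamp than the locking pin under it.
- housing (a point): Middle of the flat top (82 mm above the table) of the grey plastic button housing, 52 mm along the leg, 36 mm wide, at the clamp end of the leg (a 31 mm aluminium tube, about 0.3 kg, black rubber foot at its other end). Moves with the leg.
- thumb_rest (a point): Top middle (110 mm above the table) of the face, toward the button, of an upright grey plate on the housing's clamp end: 34 mm wide across the leg, 6 mm thick, 28 mm tall. The face is 22 mm from the button's centre. A fingertip on or just above the button can push the leg along by leaning on this face. Moves with the leg.
- spanner: Combination spanner lying beside the stand, 166 mm long, 8 mm thick; origin under its middle.
- tape_roll: Roll of black tape lying by the clamp end, 68 mm diameter, 19 mm high; origin under its centre.
- adapter: Black plug-in adapter lying beside the stand, 38 x 60 x 30 mm; origin under its centre.
- battery: Block battery standing by the foot end, 18 x 26 x 49 mm; origin under its centre.

How it is judged:
By the outcome, as a careful person would: the job done as asked, in the order asked, and still so for the second after the job is handed in, with the robot touching nothing.
It also fails if it takes over 29 s, if anything falls off the work surface, if the arm or the gripper's body presses on something with over 40 N, if the wrist force passes 120 N, or if a joint passes its speed limit or range.

ROBOT

A 6-joint arm with a two-finger parallel gripper is mounted at the origin on the work surface; the furniture and walls round the work are solid. World frame = base frame: x ahead of the robot, y to its left, z up, the work surface at z = 0. Lengths are in m, angles in rad, forces in N, time in s.
With the tool pointing down it reaches from about 0.35 to 0.975 m from the base axis. Payload 17.4 kg.
Tool frame: the origin (TCP) lies at the very end of the fingers, on their centre line; the grasp point (between the pads) lies 19 mm behind it; z points along the fingers, y is the line along which they close (so a half turn about z gives the same grasp; the last joint's range is limited). The gripper opens to 85 mm and grips with 20 to 120 N. Pads are 22 mm wide; open, the fingers measure 114 mm over their backs; the gripper's body (76 mm by 85 mm) begins 54 mm behind the grasp point. The pads swing forward as they close: fully open they stand 13 mm farther back than shut.
Start: joints at [-1.357, 0.116, 1.442, -0, 1.584, -0.038], TCP at [0.168, -0.654, 0.231] pointing down, gripper open.
Joint ranges: [-2.83, 2.83], [-0.83, 2.19], [0.07, 2.5], [-1.14, 4.28], [0.01, 3], [-2.97, 2.97]. Speed limits (rad/s): [1.89, 1.89, 2.22, 3.14, 3.14, 3.14].

INTERFACE

Orientations are given as [roll, pitch, yaw] about the fixed x, y, z axes, in that order (R = Rz(yaw) Ry(pitch) Rx(roll)).
In Python, from station import * gives the robot as it stands. The module is installed in compiled form; this text tells all that it offers.
- The arm moves only by the tool arm_command, never from a script. Its arguments are lists of equal length, an entry for each row: "dp": the shift along the tool's x, y, z in units of 0.1 m (1.0 is 0.1 m), a list of three; "twist": the turn, a rotation vector about the tool's x, y, z in units of 360 degrees (1.0 is 360 degrees), a list of three; "hand": the opening in per cent of the stroke, from 0 (shut) to 100 (fully open). A call has 1 to 8 rows; each row shifts and turns the commanded pose from where the row before left it, along the tool's axes as they then stand; what a row does not reach is not made up. A row lasts 1/10 s, in which the tool goes at most 50 mm and 8.59 degrees, less where a joint would pass 70% of its speed; a pose out of reach is approached as far as the arm can. A call with a number of a shift or a turn outside -1 to 1 is refused whole. A call with a gripper value outside its range is refused whole. The fingers move at their own pace and stop on an object; "grip_force" is the grip in N (left out, the last holds). Time passes only in rows, so rows that do not move let the fingers close. It gives the time, the measured TCP pose, the force, the opening and the grip force at its end, in the units of the state.
- get_state(): the state, without advancing time (a new reading comes with each control period).
- get_image(name): name is "scene" or "side" or "wrist"; returns the picture (384x512x3 uint8, red, green, blue); there is no depth.
- calibration(name): a dict with "vfov" (degrees; the focal length in pixels is half the picture's height over the tangent of half this angle, whatever the lens; pixels are square), "cx", "cy" (the principal point, pixels), "view" (4x4, takes a point from world to camera coordinates); the wrist camera has in their place "hand_eye" (4x4, takes a point from camera to tool coordinates, whose origin is the TCP and whose axes are the flange's). Camera axes: x right, y up, looking along -z (the intrinsics and any distortion apply to the point x, -y, -z); pixel columns grow to the right and rows downward; lengths in m; the calibration is good to about 2 mm. A picture is of the moment at which its call begins: read the wrist's pose just before it. calibration takes no time and is no camera call.
- finish_job(): hands the job in; it is judged then, once.
The state is a dict: "time_s": time; "joint_pos": joint angles; "joint_velocities": joint speeds; "joint_efforts": joint torques, N m; "tcp_pos": TCP position; "tool_rot": TCP orientation; "force": force on the tool from outside, world axes, zero at the start; "torque": the same for the moment, N m; "opening": opening from 0.0 (shut) to 1.0 (fully open); "gripper_force": force on a finger pad.
Only numpy, scipy, OpenCV 4.12 (cv2) and the standard library are available. Lean on these libraries where they do the work, as an engineer would, in place of code of your own. Each camera call takes 0.05 s, during which the arm holds its last target. There are 200 camera calls.

## Working session

There is one attempt and no reset: what is moved stays moved. The work goes in short steps, Python scripts to look and compute and a tool call to move; the robot and the scene stay as the last step left them, time stands still between calls to the robot, and variables do not carry over. Pictures are saved under pics/ and viewed, at most 10 in all, crops included, and the job is handed in when it is done.

Besides the shell and the picture viewer there is one more tool, called after "Emit:" in YAML: its name, and indented under it one key for each argument. arm_command: Moves the arm, as the interface text tells. Shifts and turns lie within -1 to 1; 1 stands for 0.1 m of shift or 360 degrees of turn. Its arguments: {"type":"object","properties":{"dp":{"type":"array"},"twist":{"type":"array"},"hand":{"type":"array"},"grip_force":{"type":"number"}},"required":["dp","twist","hand"]}

```bash
mkdir -p pics
python3 - <<'E'
from station import *
import cv2,json
s=get_state();print(s)
for n in("scene","side","wrist"):
    cv2.imwrite(f"pics/{n}0.png",get_image(n)[:,:,::-1]);print(n,calibration(n))
a=cv2.imread("pics/scene0.png");b=cv2.imread("pics/side0.png")
E
```

```text
{'time_s': 0.0, 'joint_pos': array([-1.35676649e+00,  1.16509291e-01,  1.44227925e+00,  1.81674558e-05,
        1.58402473e+00, -3.78300649e-02]), 'joint_velocities': array([-0.00143904,  0.00094126, -0.00019344, -0.00058018, -0.00011428,
        0.00056647]), 'joint_efforts': array([-2.23401970e-03, -7.31998658e+01, -6.32486057e+01, -1.91677645e-04,
        6.51039969e-03,  1.30434211e-05]), 'tcp_pos': array([ 0.16814797, -0.65351405,  0.23053778]), 'tool_rot': array([-3.14037359e+00, -6.43182305e-05,  2.51860097e-01]), 'force': array([ 0.09650501, -0.48719882, -0.14622655]), 'torque': array([ 0.00785483, -0.04481599, -0.0336792 ]), 'gripper_force': 0.0, 'opening': 0.9956832739751172}
scene {'vfov': 48.73129447095752, 'cx': 259.6868036078256, 'cy': 190.24255832950664, 'view': array([[ 8.03597311e-01, -5.95173380e-01,  9.23766835e-05,
        -5.08590217e-01],
       [ 2.80398441e-01,  3.78728146e-01,  8.82010037e-01,
        -1.43414701e-01],
       [-5.24983881e-01, -7.08754992e-01,  4.71230608e-01,
        -8.07087262e-01],
       [ 0.00000000e+00,  0.00000000e+00,  0.00000000e+00,
         1.00000000e+00]])}
side {'vfov': 55.19729346171841, 'cx': 260.9767174351752, 'cy': 194.53452781005396, 'view': array([[ 0.9990243 , -0.04018408, -0.01832155, -0.4581076 ],
       [ 0.03456549,  0.45322053,  0.890728  ,  0.0075408 ],
       [-0.02748938, -0.89049222,  0.45416731, -1.06226231],
       [ 0.        ,  0.        ,  0.        ,  1.        ]])}
wrist {'vfov': 58.12426747357613, 'cx': 256.8645517299318, 'cy': 188.57847351523958, 'hand_eye': array([[-3.51487576e-05,  9.61559814e-01,  2.74595563e-01,
         6.89692178e-02],
       [ 9.99999957e-01,  1.14099922e-04, -2.71545335e-04,
        -7.96523637e-04],
       [-2.92438414e-04,  2.74595541e-01, -9.61559776e-01,
        -1.42817482e-01],
       [ 0.00000000e+00,  0.00000000e+00,  0.00000000e+00,
         1.00000000e+00]])}
```

View pics/scene0.png

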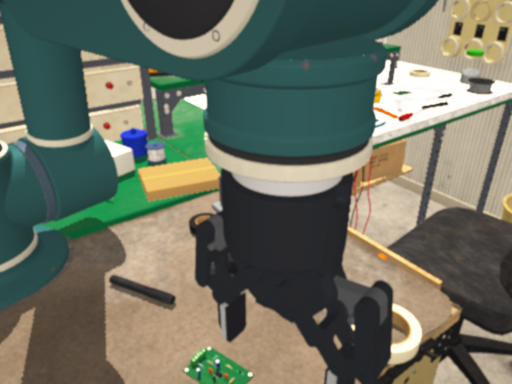

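View pics/side0.png

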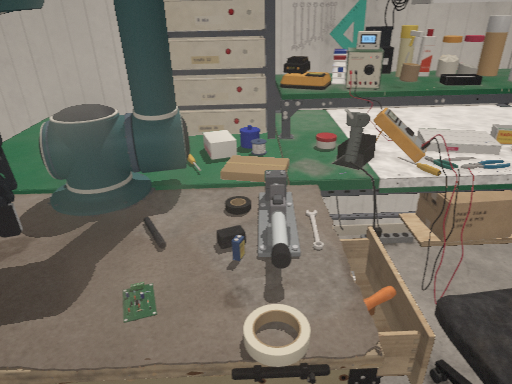

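View pics/wrist0.png

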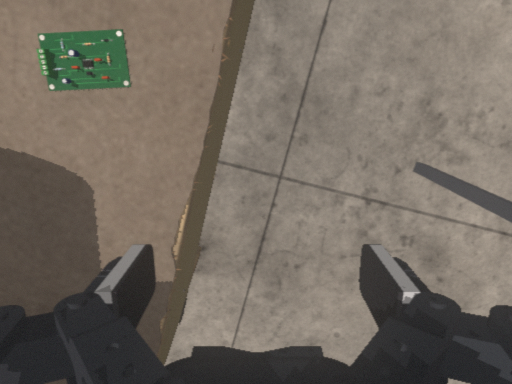

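Side view: the stand runs away from the camera, with the clamp at about (275,180) and the foot at (281,257). I'll zoom in on it.

```bash
cat > h.py <<'E'
from station import *
import numpy as np,cv2
from scipy.spatial.transform import Rotation as R
def cam(n,s=None):
    c=calibration(n);f=192/np.tan(np.radians(c['vfov'])/2)
    if 'view' in c: T=np.linalg.inv(c['view'])
    else:
        W=np.eye(4);W[:3,:3]=R.from_euler('xyz',s['tool_rot']).as_matrix();W[:3,3]=s['tcp_pos'];T=W@c['hand_eye']
    return f,c['cx'],c['cy'],T
def pt(n,u,v,z,s=None):
    f,cx,cy,T=cam(n,s);d=T[:3,:3]@np.array([(u-cx)/f,-(v-cy)/f,-1]);o=T[:3,3]
    return o+d*(z-o[2])/d[2]
def px(n,p,s=None):
    f,cx,cy,T=cam(n,s);q=np.linalg.inv(T)@np.append(p,1)
    return np.array([cx+f*q[0]/-q[2],cy-f*q[1]/-q[2]])
def shot(n,name,box=None,k=1):
    s=get_state();a=get_image(n)[:,:,::-1]
    if box:a=a[box[1]:box[3],box[0]:box[2]]
    cv2.imwrite(f'pics/{name}.png',cv2.resize(a,None,fx=k,fy=k,interpolation=cv2.INTER_CUBIC));return s
E
python3 - <<'E'
from h import *
print(cam('side')[3][:3,3])
print(pt('side',275,175,.082),pt('side',281,250,.055))
cv2.imwrite('pics/side1.png',cv2.resize(cv2.imread('pics/side0.png')[160:280,200:340],None,fx=5,fy=5,interpolation=cv2.INTER_CUBIC))
E
```

```text
[ 0.42819904 -0.96776259  0.46733477]
[ 0.49200194 -0.1043471   0.082     ] [ 0.48185511 -0.39447524  0.055     ]
```

View pics/side1.png

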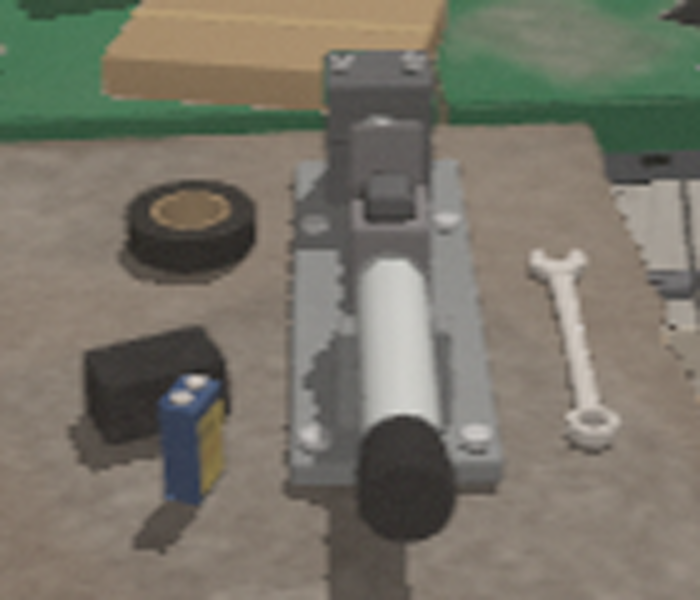

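Crop: button top at about (392,183), thumb-rest top at (388,123), clamp top middle at (378,70), and plate corners visible.

Run:
```python
from h import *
g=lambda u,v,z:pt('side',200+(u+.0)/5,160+(v)/5,z).round(4)
print('btn',g(392,182,.092),'rest',g(388,123,.110),'clamp',g(378,68,.082))
print('plate far',g(297,163,.012),g(460,163,.012),'near',g(292,465,.012),g(498,465,.012))
print('tubes',g(398,262,.0705),g(400,420,.0705))
```

```text
btn [ 0.4892 -0.2439  0.092 ] rest [ 0.4893 -0.2206  0.11  ] clamp [ 0.4942 -0.0956  0.082 ]
plate far [ 0.4519 -0.0629  0.012 ] [ 0.5413 -0.0698  0.012 ] near [ 0.4396 -0.3422  0.012 ] [ 0.525  -0.3477  0.012 ]
tubes [ 0.4891 -0.2779  0.0705] [ 0.4797 -0.3968  0.0705]
```

Emit:
arm_command:
  dp:
    - [0,0,0]
    - [0,0,0]
    - [0,0,0]
    - [0,0,0]
    - [0,0,0]
    - [0,0,0]
    - [0,0,0]
    - [0,0,0]
  twist:
    - [0,0,-0.022]
    - [0,0,-0.022]
    - [0,0,-0.022]
    - [0,0,-0.022]
    - [0,0,-0.022]
    - [0,0,-0.022]
    - [0,0,-0.022]
    - [0,0,-0.022]
  hand: [0,0,0,0,0,0,0,0]

```text
time_s: 0.95
tcp_pos: [0.1681, -0.6536, 0.231]
tool_rot: [-3.141, -0.001, 1.363]
force: [-0.5, 0.9, -0.1]
opening: 0.001
gripper_force: 0.0
```

Emit:
arm_command:
  dp:
    - [0.1,0.1,0]
    - [0.2,0.15,0]
    - [0.36,0.25,0]
    - [0.36,0.25,0]
    - [0.36,0.25,0]
    - [0.36,0.25,0]
    - [0.36,0.25,0]
    - [0.36,0.25,0]
  twist:
    - [0,0,-0.013]
    - [0,0,-0.013]
    - [0,0,0]
    - [0,0,0]
    - [0,0,0]
    - [0,0,0]
    - [0,0,0]
    - [0,0,0]
  hand: [0,0,0,0,0,0,0,0]

```text
time_s: 1.75
tcp_pos: [0.3588, -0.4183, 0.2312]
tool_rot: [-3.142, -0.0, 1.521]
force: [0.1, 0.6, -0.1]
opening: -0.004
gripper_force: 0.0
```

Emit:
arm_command:
  dp:
    - [0.36,0.25,0]
    - [0.36,0.25,0]
    - [0.36,0.25,0.15]
    - [0.36,0.25,0.2]
    - [0.3,0.2,0.2]
    - [0.15,0.05,0.15]
    - [0.05,0.02,0.1]
    - [0,0,0]
  twist:
    - [0,0,0]
    - [0,0,0]
    - [0,0,0]
    - [0,0,0]
    - [0,0,0]
    - [0,0,0]
    - [0,0,0]
    - [0,0,0]
  hand: [0,0,0,0,0,0,0,0]

```text
time_s: 2.55
tcp_pos: [0.494, -0.2324, 0.15]
tool_rot: [-3.14, -0.001, 1.522]
force: [-0.2, -0.9, -0.1]
opening: -0.0
gripper_force: 0.0
```

Run:
```python
from h import *
s=shot('wrist','w1',None,1.5);print(s['tcp_pos'],s['tool_rot'],s['time_s'])
print(px('wrist',s['tcp_pos'],s)*1.5)
shot('side','s2',(190,120,350,260),5)
```

```text
[ 0.4940009  -0.23235442  0.15002715] [-3.13975187e+00 -6.13876288e-04  1.52155577e+00] 2.55
[388.18142121 376.33425432]
```

View pics/w1.png

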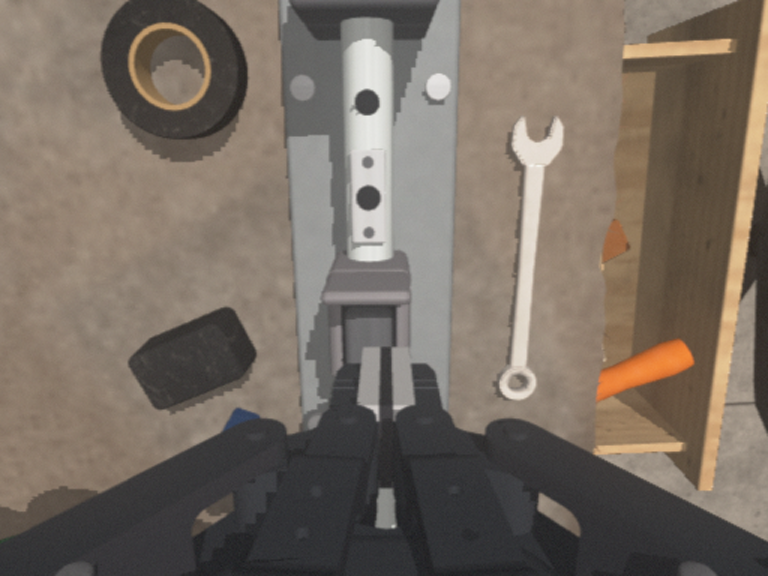

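Wrist view: last hole at (367,101), wanted hole at (368,197) in the steel plate, thumb-rest top edges at rows ~290–303 spanning columns 324–410, and the fingertip right of the leg axis.

Run:
```python
from h import *
s=get_state();g=lambda u,v,z:pt('wrist',u/1.5,v/1.5,z,s)
L=g(367,101,.066);N=g(368,197,.067);ra=g(326,303,.110);rb=g(410,303,.110)
b=g(369,348,.092)
f1=g(290,180,.012);f2=g(301,380,.012);f3=g(457,180,.012);f4=g(449,380,.012)
print('last',L,'next',N,'dist',np.linalg.norm(L-N))
print('rest',ra,rb,(ra+rb)/2,np.linalg.norm(ra-rb))
print('plate dir',f1-f2,f3-f4,'mid',(f1+f3)/2,(f2+f4)/2)
print('tubedir',g(366,40,.066)-g(370,258,.066))
```

```text
last [ 0.49005211 -0.14952499  0.066     ] next [ 0.48812848 -0.18913033  0.067     ] dist 0.03966463405084321
rest [ 0.47169991 -0.22285157  0.11      ] [ 0.50315051 -0.22445052  0.11      ] [ 0.48742521 -0.22365104  0.11      ] 0.0314912150931868
plate dir [0.00535655 0.11790492 0.        ] [0.00627906 0.1178731  0.        ] mid [ 0.48950357 -0.18646636  0.012     ] [ 0.48368577 -0.30435537  0.012     ]
tubedir [0.00370259 0.09046267 0.        ]
```

Emit:
arm_command:
  dp:
    - [-0.08,-0.07,0]
    - [0,0,0.15]
    - [0,0,0.2]
    - [0,0,0.15]
    - [0,0,0.03]
    - [0,0,0.03]
    - [0,0,0]
    - [0,0,0]
  twist:
    - [0,0,0]
    - [0,0,0]
    - [0,0,0]
    - [0,0,0]
    - [0,0,0]
    - [0,0,0]
    - [0,0,0]
    - [0,0,0]
  hand: [0,0,0,0,0,0,0,0]

```text
time_s: 3.45
tcp_pos: [0.4875, -0.2403, 0.096]
tool_rot: [3.141, 0.0, 1.521]
force: [0.2, 1.7, 0.3]
opening: 0.001
gripper_force: 0.0
```

Run:
```python
from h import *
s=get_state();print(s['tcp_pos'],s['force'])
shot('side','s3',(220,140,340,240),6)
```

```text
[ 0.48754057 -0.24028849  0.09600433] [0.20633175 1.65743124 0.34170614]
```

View pics/s3.png

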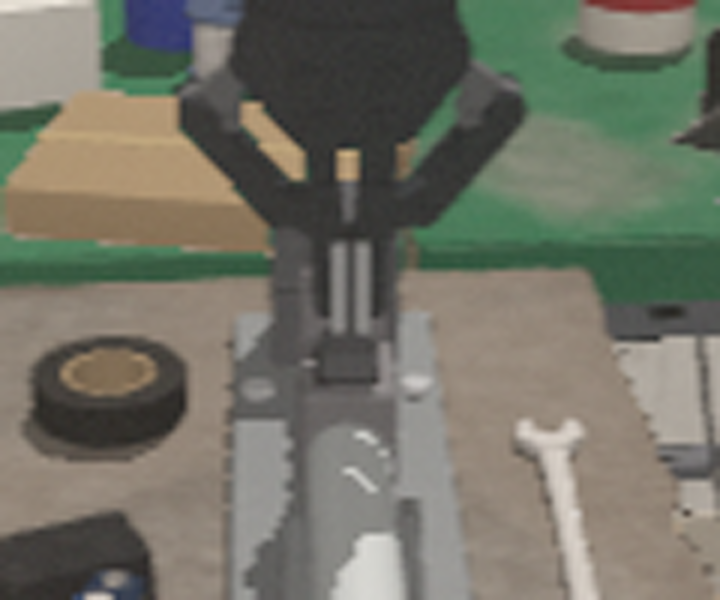

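The shut fingertips, at about (348,330), are centred over the button at (347,355). Now I'll press.

Emit:
arm_command:
  dp:
    - [0,0,0.02]
    - [0,0,0.02]
    - [0,0,0.02]
    - [0,0,0.02]
    - [0,0,0]
    - [0,0,0]
  twist:
    - [0,0,0]
    - [0,0,0]
    - [0,0,0]
    - [0,0,0]
    - [0,0,0]
    - [0,0,0]
  hand: [0,0,0,0,0,0]

```text
time_s: 4.1
tcp_pos: [0.4874, -0.2402, 0.0876]
tool_rot: [3.141, 0.0, 1.521]
force: [-0.2, 1.2, 5.8]
opening: -0.001
gripper_force: 2.8
```

Emit:
arm_command:
  dp:
    - [0,0,0.015]
    - [0,0,0.015]
    - [0,0,0]
    - [0,0,0]
  twist:
    - [0,0,0]
    - [0,0,0]
    - [0,0,0]
    - [0,0,0]
  hand: [0,0,0,0]

```text
time_s: 4.5
tcp_pos: [0.4875, -0.2402, 0.0848]
tool_rot: [3.141, 0.0, 1.521]
force: [-1.6, 1.2, 7.5]
opening: -0.0
gripper_force: 3.8
```

Emit:
arm_command:
  dp:
    - [0.015,0,0]
    - [0.015,0,0]
    - [0.015,0,0]
    - [0.015,0,0]
    - [0.015,0,0]
    - [0.015,0,0]
    - [0.015,0,0]
    - [0.015,0,0]
  twist:
    - [0,0,0]
    - [0,0,0]
    - [0,0,0]
    - [0,0,0]
    - [0,0,0]
    - [0,0,0]
    - [0,0,0]
    - [0,0,0]
  hand: [0,0,0,0,0,0,0,0]

```text
time_s: 5.3
tcp_pos: [0.488, -0.2284, 0.0849]
tool_rot: [3.141, 0.001, 1.521]
force: [-1.0, -2.2, 6.8]
opening: 0.001
gripper_force: 3.7
```

Emit:
arm_command:
  dp:
    - [0.02,0,0]
    - [0.02,0,0]
    - [0.02,0,0]
    - [0,0,0]
    - [0,0,-0.04]
    - [0,0,-0.06]
    - [0,0,-0.02]
    - [0,0,0]
  twist:
    - [0,0,0]
    - [0,0,0]
    - [0,0,0]
    - [0,0,0]
    - [0,0,0]
    - [0,0,0]
    - [0,0,0]
    - [0,0,0]
  hand: [0,0,0,0,0,0,0,0]

```text
time_s: 6.1
tcp_pos: [0.4882, -0.2222, 0.0965]
tool_rot: [3.141, 0.0, 1.521]
force: [-0.2, 1.1, 0.2]
opening: -0.004
gripper_force: 0.0
```

Run:
```python
from h import *
s=shot('wrist','w2',None,1.5);print(s['tcp_pos'],s['force'])
```

```text
[ 0.48818253 -0.22220059  0.09652108] [-0.24999342  1.12133883  0.21378964]
```

View pics/w2.png

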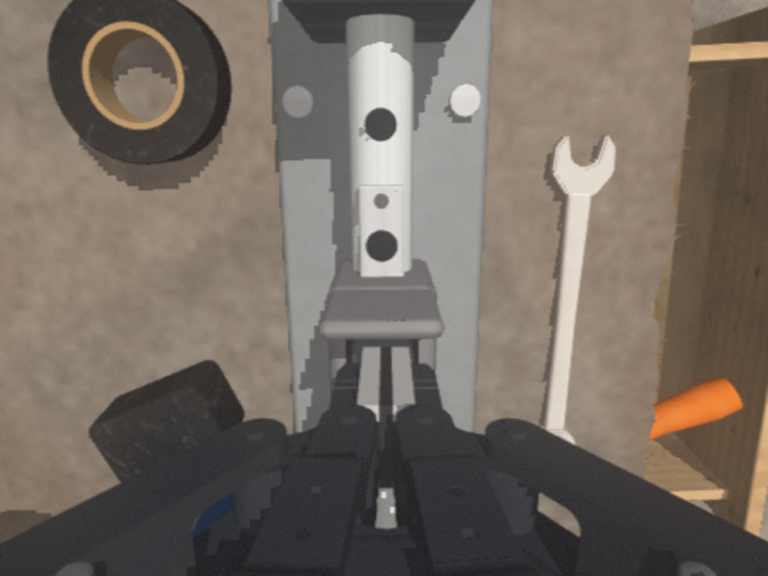

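The leg has moved: the rest face edge is at row ~332, the wanted hole at (382,246) and the last hole at (381,124).

Run:
```python
from h import *
s=get_state();g=lambda u,v,z:pt('wrist',u/1.5,v/1.5,z,s)
L=g(381,124,.066);N=g(382,246,.067);r=g(382,334,.110)
print(L,N,r)
```

```text
[ 0.48950952 -0.14863312  0.066     ] [ 0.48779731 -0.18809796  0.067     ] [ 0.48729262 -0.20295181  0.11      ]
```

Emit:
arm_command:
  dp:
    - [0.02,0,0]
    - [0.02,0,0]
    - [0.02,0,0]
    - [0.02,0,0]
    - [0.02,0,0]
    - [0.02,0,0]
    - [0.02,0,0]
    - [0.02,0,0]
  twist:
    - [0,0,0]
    - [0,0,0]
    - [0,0,0]
    - [0,0,0]
    - [0,0,0]
    - [0,0,0]
    - [0,0,0]
    - [0,0,0]
  hand: [0,0,0,0,0,0,0,0]

```text
time_s: 6.95
tcp_pos: [0.4888, -0.206, 0.0962]
tool_rot: [-3.141, 0.0, 1.521]
force: [-1.5, -4.7, -3.5]
opening: 0.001
gripper_force: 2.4
```

Run:
```python
from h import *
s=shot('wrist','w3',None,1.5);print(s['tcp_pos'],s['force'])
```

```text
[ 0.48879418 -0.20604485  0.09615116] [-1.53751349 -4.67072316 -3.50594746]
```

View pics/w3.png

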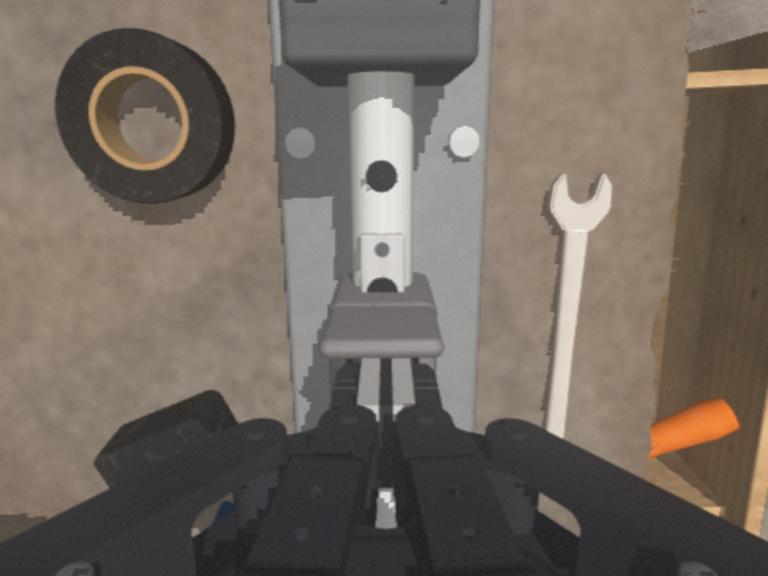

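In contact at about 4.7 N; the leg is at roughly 29 mm, with around 30 mm left.

Emit:
arm_command:
  dp:
    - [0.02,0,0]
    - [0.02,0,0]
    - [0.02,0,0]
    - [0.02,0,0]
    - [0.02,0,0]
    - [0.02,0,0]
    - [0.02,0,0]
    - [0.01,0,0]
  twist:
    - [0,0,0]
    - [0,0,0]
    - [0,0,0]
    - [0,0,0]
    - [0,0,0]
    - [0,0,0]
    - [0,0,0]
    - [0,0,0]
  hand: [0,0,0,0,0,0,0,0]

```text
time_s: 7.8
tcp_pos: [0.4896, -0.191, 0.0963]
tool_rot: [-3.141, -0.0, 1.521]
force: [-1.3, -4.1, -2.4]
opening: -0.002
gripper_force: 2.3
```

Run:
```python
from h import *
s=get_state();print(s['tcp_pos'],s['force'])
print(pt('wrist',382/1.5,355/1.5,.11,dict(s,tcp_pos=np.array([ 0.48879418,-0.20604485,.09615]))))
```

```text
[ 0.48955361 -0.19102457  0.09627004] [-1.32292945 -4.07843684 -2.38347978]
[ 0.4876919  -0.19286053  0.11      ]
```

Emit:
arm_command:
  dp:
    - [0.01,0,0]
    - [0.01,0,0]
    - [0.01,0,0]
    - [0.01,0,0]
    - [0.01,0,0]
    - [0.01,0,0]
    - [0.01,0,0]
  twist:
    - [0,0,0]
    - [0,0,0]
    - [0,0,0]
    - [0,0,0]
    - [0,0,0]
    - [0,0,0]
    - [0,0,0]
  hand: [0,0,0,0,0,0,0]

```text
time_s: 8.5
tcp_pos: [0.4898, -0.1842, 0.0962]
tool_rot: [-3.141, 0.0, 1.521]
force: [-2.3, -4.9, -2.7]
opening: 0.002
gripper_force: 2.3
```

Emit:
arm_command:
  dp:
    - [0.008,0,0]
    - [0.008,0,0]
    - [0.008,0,0]
  twist:
    - [0,0,0]
    - [0,0,0]
    - [0,0,0]
  hand: [0,0,0]

```text
time_s: 8.8
tcp_pos: [0.49, -0.1818, 0.0963]
tool_rot: [-3.141, 0.0, 1.521]
force: [-2.9, -5.3, -2.0]
opening: -0.0
gripper_force: 2.3
```

Emit:
arm_command:
  dp:
    - [0.007,0,0]
    - [0.007,0,0]
    - [0.007,0,0]
  twist:
    - [0,0,0]
    - [0,0,0]
    - [0,0,0]
  hand: [0,0,0]

```text
time_s: 9.1
tcp_pos: [0.4901, -0.1797, 0.0962]
tool_rot: [-3.141, -0.0, 1.521]
force: [-3.8, -4.6, -2.7]
opening: 0.002
gripper_force: 2.3
```

Emit:
arm_command:
  dp:
    - [0.006,0,0]
    - [0.006,0,0]
  twist:
    - [0,0,0]
    - [0,0,0]
  hand: [0,0]

```text
time_s: 9.3
tcp_pos: [0.4901, -0.1785, 0.0963]
tool_rot: [-3.141, 0.0, 1.521]
force: [-2.1, -4.7, -2.9]
opening: 0.001
gripper_force: 2.3
```

Emit:
arm_command:
  dp:
    - [0.006,0,0]
    - [0.006,0,0]
  twist:
    - [0,0,0]
    - [0,0,0]
  hand: [0,0]

```text
time_s: 9.5
tcp_pos: [0.4902, -0.1773, 0.0963]
tool_rot: [-3.141, -0.0, 1.521]
force: [-2.4, -3.7, -3.2]
opening: 0.002
gripper_force: 2.3
```

Emit:
arm_command:
  dp:
    - [0.006,0,0]
    - [0.006,0,0]
  twist:
    - [0,0,0]
    - [0,0,0]
  hand: [0,0]

```text
time_s: 9.7
tcp_pos: [0.4903, -0.176, 0.0963]
tool_rot: [-3.141, -0.0, 1.521]
force: [0.2, -1.8, -1.1]
opening: 0.003
gripper_force: 0.6
```

Force dropped, so it has probably snapped. I'll confirm with a tiny nudge.

Emit:
arm_command:
  dp:
    - [0.006,0,0]
    - [0.006,0,0]
  twist:
    - [0,0,0]
    - [0,0,0]
  hand: [0,0]

```text
time_s: 9.9
tcp_pos: [0.4906, -0.1747, 0.0965]
tool_rot: [3.141, -0.0, 1.521]
force: [-0.9, -1.7, -0.0]
opening: 0.001
gripper_force: 0.8
```

Emit:
arm_command:
  dp:
    - [0.006,0,0]
    - [0.006,0,0]
  twist:
    - [0,0,0]
    - [0,0,0]
  hand: [0,0]

```text
time_s: 10.1
tcp_pos: [0.4907, -0.1736, 0.0965]
tool_rot: [3.141, -0.0, 1.521]
force: [-0.4, -1.4, 0.7]
opening: -0.002
gripper_force: 0.8
```

Emit:
arm_command:
  dp:
    - [0.005,0,0]
    - [0,0,0]
  twist:
    - [0,0,0]
    - [0,0,0]
  hand: [0,0]

```text
time_s: 10.3
tcp_pos: [0.4907, -0.1731, 0.0965]
tool_rot: [3.141, -0.0, 1.521]
force: [-0.4, -1.0, 0.3]
opening: -0.001
gripper_force: 0.3
```

Emit:
arm_command:
  dp:
    - [0.005,0,0]
    - [0,0,0]
  twist:
    - [0,0,0]
    - [0,0,0]
  hand: [0,0]

```text
time_s: 10.5
tcp_pos: [0.4907, -0.1727, 0.0964]
tool_rot: [3.141, 0.0, 1.521]
force: [0.8, -0.4, 1.3]
opening: 0.002
gripper_force: 0.6
```

Emit:
arm_command:
  dp:
    - [-0.03,0,0]
    - [-0.03,0,0]
    - [0,0,-0.15]
    - [0,0,-0.3]
    - [-0.3,0,-0.2]
    - [-0.4,0,0]
    - [-0.2,0,0]
    - [0,0,0]
  twist:
    - [0,0,0]
    - [0,0,0]
    - [0,0,0]
    - [0,0,0]
    - [0,0,0]
    - [0,0,0]
    - [0,0,0]
    - [0,0,0]
  hand: [0,0,0,0,0,0,0,0]

```text
time_s: 11.3
tcp_pos: [0.4856, -0.2708, 0.1624]
tool_rot: [3.141, 0.001, 1.519]
force: [-0.2, 0.2, -0.3]
opening: 0.004
gripper_force: 0.0
```

Run:
```python
from h import *
s=shot('wrist','w4',None,1);print(s['tcp_pos'],s['force'])
shot('side','s4',(220,140,340,240),3)
a=cv2.imread('pics/w4.png')[0:300,90:430];b=cv2.imread('pics/s4.png')
print(px('wrist',[.489,-.15,.066],s),px('wrist',[.4885,-.164,.11],s),px('wrist',[.487,-.186,.092],s))
c=np.zeros((300,720,3),np.uint8);c[:,:340]=a;c[:,360:]=b
cv2.imwrite('pics/c4.png',c)
```

```text
[ 0.48556438 -0.27076397  0.16238122] [-0.20581978  0.22840119 -0.29223111]
[253.61779311   5.59459387] [253.40175435  15.75367119] [253.18391441  63.77996512]
```

View pics/c4.png

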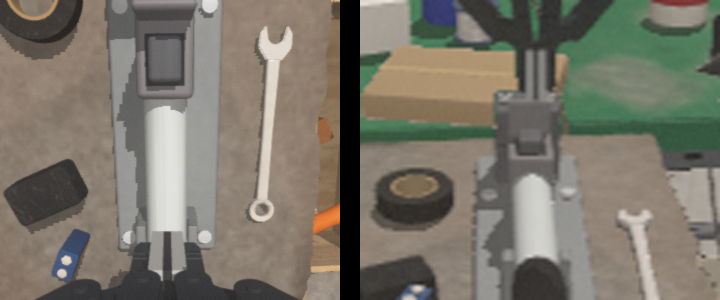

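The button is visible at about crop (166,58) and no neighbour has moved. I'll move a little for a clear last check of leg position and button height.

Emit:
arm_command:
  dp:
    - [0.25,0,-0.1]
    - [0.25,0,-0.1]
    - [0,0,-0.1]
    - [0,0,0]
  twist:
    - [0,0,0]
    - [0,0,0]
    - [0,0,0]
    - [0,0,0]
  hand: [0,0,0,0]

```text
time_s: 11.8
tcp_pos: [0.4889, -0.2179, 0.1933]
tool_rot: [3.139, 0.001, 1.523]
force: [-0.3, -0.5, -0.8]
opening: 0.001
gripper_force: 0.0
```

Run:
```python
from h import *
s=shot('wrist','w5',None,1);print(s['tcp_pos'],s['tool_rot'])
shot('side','s5')
P=lambda y,z:px('wrist',[.4863+.047*(y+.235),y,z],s).round(1)
for n,y,z in(('last',-.149,.066),('rest@60',-.164,.11),('btn',-.186,.092),('btn far',-.173,.092),('btn near',-.199,.092)):print(n,P(y,z),px('side',[.4863+.047*(y+.235),y,z]).round(1))
a=cv2.resize(cv2.imread('pics/w5.png')[50:300,170:340],None,fx=2.3,fy=2.3,interpolation=cv2.INTER_CUBIC)
b=cv2.resize(cv2.imread('pics/s5.png')[160:220,255:300],None,fx=8,fy=8,interpolation=cv2.INTER_CUBIC)
c=np.zeros((600,800,3),np.uint8);c[:a.shape[0],:a.shape[1]]=a;c[:480,410:770]=b
cv2.imwrite('pics/c5.png',c)
```

```text
[ 0.48889592 -0.21792579  0.19328332] [3.13915217e+00 1.05975505e-03 1.52280947e+00]
last [255.1  91.4] [275.7 188.2]
rest@60 [255.  116.1] [275.9 174.4]
btn [255.2 145.8] [276.1 185.2]
btn far [255.1 127.3] [276.  182.9]
btn near [255.2 163.8] [276.3 187.6]
```

View pics/c5.png

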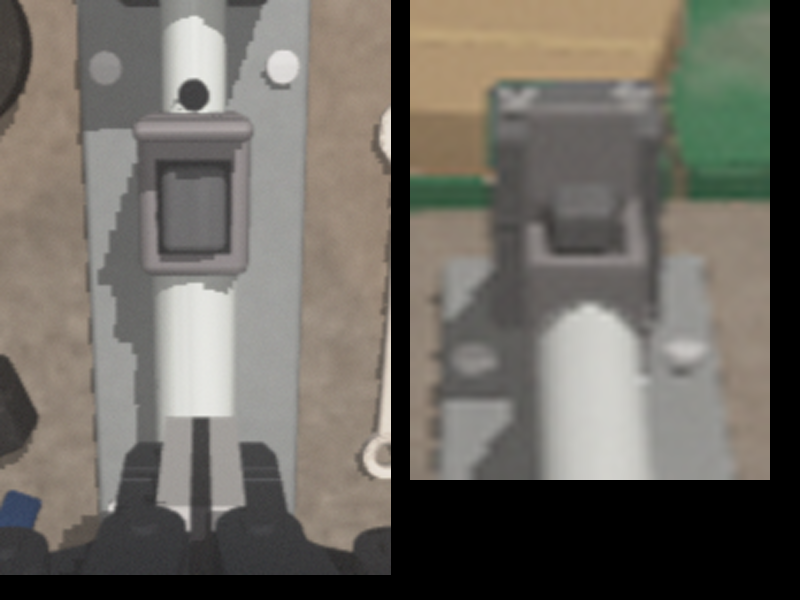

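The side crop suggests the button is up. I'll confirm by a light touch: the fully-up top is at 92 mm, against 87.5 mm when riding on the wall.

Emit:
arm_command:
  dp:
    - [0.29,-0.02,0.2]
    - [0,0,0.35]
    - [0,0,0.3]
    - [0,0,0.1]
    - [0,0,0.03]
    - [0,0,0]
    - [0,0,0]
    - [0,0,0]
  twist:
    - [0,0,0]
    - [0,0,0]
    - [0,0,0]
    - [0,0,0]
    - [0,0,0]
    - [0,0,0]
    - [0,0,0]
    - [0,0,0]
  hand: [0,0,0,0,0,0,0,0]

```text
time_s: 12.7
tcp_pos: [0.4882, -0.1899, 0.0945]
tool_rot: [3.14, 0.001, 1.521]
force: [0.2, 0.1, -1.2]
opening: -0.001
gripper_force: 0.0
```

Emit:
arm_command:
  dp:
    - [0,0,0.02]
    - [0,0,0.015]
    - [0,0,0]
    - [0,0,0]
  twist:
    - [0,0,0]
    - [0,0,0]
    - [0,0,0]
    - [0,0,0]
  hand: [0,0,0,0]

```text
time_s: 13.1
tcp_pos: [0.488, -0.1897, 0.0901]
tool_rot: [3.141, 0.0, 1.521]
force: [2.0, -1.1, 3.2]
opening: 0.002
gripper_force: 1.7
```

The button is up: 3.2 N at 90 mm. Now lift clear and hand in.

Emit:
arm_command:
  dp:
    - [0,0,-0.05]
    - [0,0,-0.2]
    - [0,0,-0.4]
    - [0,0,-0.4]
    - [0,0,-0.2]
    - [0,0,0]
    - [0,0,0]
  twist:
    - [0,0,0]
    - [0,0,0]
    - [0,0,0]
    - [0,0,0]
    - [0,0,0]
    - [0,0,0]
    - [0,0,0]
  hand: [0,0,0,0,0,0,0]

```text
time_s: 13.8
tcp_pos: [0.4875, -0.1895, 0.2144]
tool_rot: [-3.141, -0.0, 1.521]
force: [0.3, 0.3, 0.2]
opening: -0.004
gripper_force: 0.0
```

```bash
python3 -c "
from station import *
s=get_state();print(s['tcp_pos'],s['force']);print(finish_job())"
```

```text
[ 0.48753388 -0.18949618  0.21440799] [0.28933914 0.26902981 0.22799186]
the job is handed in; nothing more can be done
None
```

The leg is one hole shorter: a light touch found the button up in the next hole, about 62 mm along, the arm was lifted clear, and the job was handed in with the clock at 13.8 s; I did not test the lock by pushing the leg again.

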